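# Stack the two air units of a suit backpack

## Task

Put together the backpack's two air units. On the tan tray, centre the black fan on the grille, then the white filter on the fan, then the red ring on the filter; on the grey tray, centre the green canister on the grille, then the yellow cap on the canister. All pieces are to sit flat, right way up and well centred, and the used brown filter, the dish of screws and the orange meter are to stay where they are.

Things in the scene. Friction and masses are not known exactly. Their poses are not given: they have to be found in the camera images.
- fan_center (a point): Loose square black cooling fan, 50 x 50 mm, 25 mm high, lying flat, light grey blades and a dark hub showing on its flat top, about 90 g. Origin at its centre, half-way up; z up. x and y are square to its four sides, so it is 50 mm wide along either.
- filter_center (a point): Loose clean white round filter puck, 52 mm diameter, 20 mm high, with fine radial pleats and, in the middle of its top, a small boss 16 mm in diameter that stands a further 5 mm up. About 60 g. Origin on its axis, 10 mm above its underside; z up.
- clamp_ring_center (a point): Loose red ring, 52 mm outer and 36 mm inner diameter, 16 mm high, about 50 g; open right through, so it sits flat on the white filter, around its boss. Origin at its centre, half-way up; z up. 
- canister_center (a point): Loose green round canister with two thin black bands round its side, 52 mm diameter, 40 mm high, solid with a flat closed top, about 200 g. Origin at its centre, half-way up; z up. 
- cap_center (a point): Loose yellow round cap with seven small black holes drawn on its flat top, 52 mm diameter, 18 mm high, flat underside, about 60 g. Origin at its centre, half-way up; z up. 
- tan_seat (a point): Centre of the seat on the tan (brown-yellow) vent tray: a fixed plate 100 x 100 mm, 8 mm thick, with a black-and-grey round grille 60 mm across in its middle, flat on top. This point is on the top face, 8 mm above the work surface; x and y along the plate's sides, z up.
- grey_seat (a point): Centre of the seat on the dark slate-grey vent tray: a fixed plate just like the tan one (100 x 100 x 8 mm, the same grille). This point is on the top face, 8 mm above the work surface; x and y along the plate's sides, z up.
- used_filter_center (a point): Loose used filter puck, dark brown all over, otherwise the same shape and size as the white one (52 mm diameter, 20 mm high plus 5 mm boss). It is not to be used or moved. Origin on its axis, 10 mm above its underside; z up.
- screw_dish_center (a point): Small round steel dish, 66 mm diameter, 14 mm high, with brass screws in it that come up to about 19 mm; loose, not to be moved. Origin on its axis, 7 mm above the work surface.
- meter_center (a point): Orange hand-held meter with a dark face and a dial, 70 x 140 mm (its x and y), 32 mm high plus an 8 mm dial, lying at the far side; loose, not to be moved. Origin at its centre, 16 mm above the work surface.

How it is judged:
By the outcome, as a careful person would: the job done as asked, in the order asked, and still so for the second after the job is handed in, with the robot touching nothing.
It also fails if it takes over 136 s, if anything falls off the work surface, if the arm or the gripper's body presses on something with over 40 N, if the wrist force passes 120 N, or if a joint passes its speed limit or range.

## Robot

A 6-joint arm with a two-finger parallel gripper is mounted at the origin on the work surface. World frame = base frame: x ahead of the robot, y to its left, z up, the work surface at z = 0. Lengths are in m, angles in rad, forces in N, time in s.
With the tool pointing down it reaches from about 0.35 to 0.85 m from the base axis. Payload 8.1 kg.
Tool frame: the origin (TCP) lies between the finger pads; the fingertips stand 11 mm ahead of it and the grasp point (between the pads) lies 8 mm behind it; y points along the fingers, x is the direction in which the jaws open and shut, and the axes are right-handed (so a half turn about y gives the same grasp; the last joint's range is limited). The gripper opens to 93 mm and grips with 3 to 60 N. Pads are 15 mm wide; open, the fingers measure 128 mm over their backs; the gripper's body (75 mm by 188 mm) begins 65 mm behind the grasp point.
Start: joints at [1.115, 0.13, 1.488, -0, 1.523, -0.085], TCP at [0.217, 0.559, 0.23] pointing down, gripper open.
Joint ranges: [-2.96, 2.96], [-0.89, 2.26], [0.02, 2.5], [-1.34, 4.48], [0, 2.73], [-2.66, 2.66]. Speed limits (rad/s): [2.39, 2.39, 2.79, 3.14, 3.14, 3.14].

## Interface

Orientations are given as a rotation vector (axis times angle).
In Python, from plant import readout, optics, robot gives the robot as it stands.
- The arm moves only by the shell command python3 -m creep 'ROWS' [FORCE]. ROWS is JSON, a list that holds one entry, the list of rows, each a list of 7 numbers: the closure, from 0 (fully open) to 1 (shut), then the shift along the tool's x, y, z in cm, then the turn, a rotation vector about the tool's x, y, z in degrees. In form: [[[grip, x, y, z, wx, wy, wz], ...]]. A call has exactly 8 rows; each row shifts and turns the pose as measured when the row begins, along the tool's axes as they then stand; what a row does not reach is not made up. A row lasts 1/10 s, in which the tool goes at most 50 mm and 8.59 degrees, less where a joint would pass 70% of its speed; a pose out of reach is approached as far as the arm can. A call is refused whole if a number of a shift passes 5 or a number of a turn 8.59, either way. A call with a gripper value outside its range is refused whole. The fingers move at their own pace and stop on an object; FORCE is the grip in N (left out, the last holds). Time passes only in rows, so rows that do not move let the fingers close, or fill a call up. It gives the time, the measured TCP pose, the force and the opening at its end, in the units of the state.
- readout.read_state(): the state, without advancing time (a new reading comes with each control period).
- optics.read_camera(name): name is "scene" or "top" or "wrist"; returns a dict with "frame" (420x560x3 uint8, red, green, blue), "depth" (420x560 float32, m along the optical axis (not along the pixel's ray), 0 where there is no reading), "intrinsics" (3x3 intrinsics, pixels), "R" (3x3) and "t" (3): a world point X has camera coordinates R X + t. Camera axes: x right, y down, z forward; pixel columns grow to the right and rows downward; lengths in m; the calibration is good to about 2 mm. A picture is of the moment at which its call begins.
- robot.close_job(): hands the job in, once; it reports no verdict.
The state is a dict: "t": time; "q": joint angles; "dq": joint speeds; "joint_torque": joint torques, N m; "tool_pos": TCP position; "orientation": TCP orientation; "force": force on the tool from outside, world axes, zero at the start; "wrist_torque": the same for the moment, N m; "opening": finger opening in m.
Only numpy, scipy, OpenCV 4.12 (cv2) and the standard library are available. Lean on these libraries where they do the work, as an engineer would, in place of code of your own. Each camera call takes 0.05 s, during which the arm holds its last target. There are 200 camera calls.

## Working session

There is one attempt and no reset: what is moved stays moved. The work goes in short steps, Python scripts to look and compute and a shell command to move; the robot and the scene stay as the last step left them, time stands still between calls to the robot, and variables do not carry over. Pictures are saved under pics/ and viewed, about 12 in all and at most 16, crops included, and the job is handed in when it is done.

```bash
ls; mkdir -p pics; python3 - <<'E'
from plant import readout, optics
import cv2,numpy as np
s=readout.read_state()
for k,v in s.items(): print(k,np.round(v,4))
for n in ("top","scene"):
    c=optics.read_camera(n); np.savez(f"{n}0.npz",**c)
    cv2.imwrite(f"pics/{n}0.png",c["frame"][:,:,::-1]); print(n,c["intrinsics"].tolist(),np.round(c["R"],4).tolist(),np.round(c["t"],4))
E
```

```text
pics
t 0.0
q [ 1.1146  0.1312  1.4893 -0.      1.523  -0.0854]
dq [ 0.0003 -0.002  -0.0008  0.0004  0.0017 -0.0001]
joint_torque [-1.00000e-04 -5.59847e+01 -4.91748e+01  7.68000e-02  3.56000e-02
 -2.00000e-04]
tool_pos [0.2172 0.5587 0.2286]
orientation [-1.3631 -0.9307  0.9333]
force [-0.0338 -0.0813  0.0208]
wrist_torque [-0.0475  0.0042  0.0137]
opening 0.0926
top [[402.2874309023425, 0.0, 284.1130170771763], [0.0, 402.2874309023425, 213.7917459041754], [0.0, 0.0, 1.0]] [[0.0184, -0.9995, 0.0266], [-0.9964, -0.0205, -0.0821], [0.0826, -0.025, -0.9963]] [-0.0234  0.6137  0.7805]
scene [[395.87114751723715, 0.0, 285.33127082158245], [0.0, 395.87114751723715, 208.5109604491518], [0.0, 0.0, 1.0]] [[0.7192, 0.6947, -0.0133], [0.4203, -0.4502, -0.7878], [-0.5533, 0.561, -0.6157]] [-0.4314 -0.2012  1.1237]
```

View pics/top0.png

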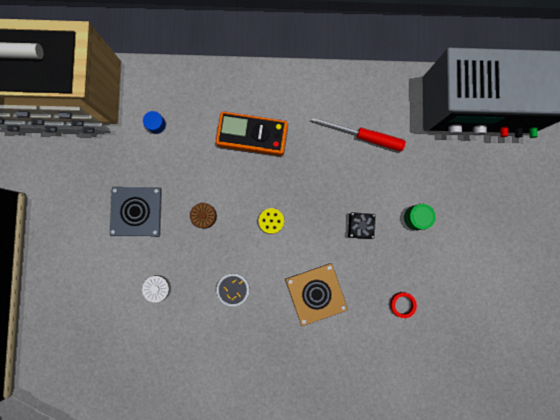

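View pics/scene0.png

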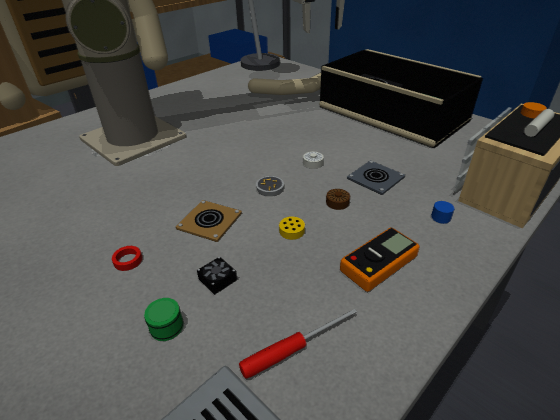

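```bash
python3 - <<'E'
from scipy.spatial.transform import Rotation as R
print(R.from_rotvec([-1.3631,-0.9307,0.9333]).as_matrix().round(3))
E
```

```text
[[ 0.362 -0.001 -0.932]
 [ 0.932 -0.002  0.362]
 [-0.002 -1.     0.   ]]
```

```bash
cat > h.py <<'E'
import cv2,numpy as np
from plant import readout,optics
from scipy.spatial.transform import Rotation as Ro
def cam(n,save=None):
    c=optics.read_camera(n)
    if save: cv2.imwrite(f"pics/{save}.png",c["frame"][:,:,::-1])
    return c
def ray(c,u,v,z):
    d=c["R"].T@np.linalg.solve(c["intrinsics"],[u,v,1.]); o=-c["R"].T@c["t"]
    return (o+d*(z-o[2])/d[2])
def cloud(c):
    v,u=np.mgrid[:420,:560]; K=c["intrinsics"]; Z=c["depth"]
    P=np.stack([(u-K[0,2])/K[0,0]*Z,(v-K[1,2])/K[1,1]*Z,Z],-1)
    return (P-c["t"])@c["R"]
def hsv(c): return cv2.cvtColor(c["frame"],cv2.COLOR_RGB2HSV)
def rel(target,yaw=None):
    """shift (cm) in tool axes from the TCP to a world target, yaw turn about tool y (deg)"""
    s=readout.read_state(); M=Ro.from_rotvec(s["orientation"]).as_matrix()
    y=np.degrees(np.arctan2(M[1,0],M[0,0]))
    print("t",round(s["t"],2),"tcp",np.round(s["tool_pos"],4),"yaw",round(y,1),"tilt",np.round(M[2],3),"open",round(s["opening"],4),"F",np.round(s["force"],1))
    if target is not None: print(" rel cm",np.round(M.T@(np.array(target)-s["tool_pos"])*100,2), "" if yaw is None else f"wy {y-yaw:.1f}")
E
python3 - <<'E'
from h import *
c=dict(np.load("top0.npz")); P=cloud(c); H=hsv(c)
print("table z",np.median(P[180:340,160:440,2]))
px=dict(fan=(362,225,.025),green=(420,217,.040),ring=(403,305,.016),tan=(316,294,.008),yellow=(271,220,.018),brown=(203,215,.020),grey=(135,211,.008),white=(155,289,.020),dish=(233,290,.014),meter=(251,133,.032))
for k,(u,v,z) in px.items():
    r=45 if k in("tan","grey","meter") else 26
    S=np.zeros((420,560),bool); S[v-r:v+r,u-r:u+r]=1
    h,s,V=H[...,0],H[...,1],H[...,2]
    m={'fan':S&(P[...,2]>.012),'green':S&(h>45)&(h<80)&(s>100),'ring':S&((h<8)|(h>172))&(s>120),'yellow':S&(P[...,2]>.009),'tan':S&(P[...,2]>.004),'grey':S&(P[...,2]>.004)}.get(k,S&(P[...,2]>.007))
    m=cv2.morphologyEx(m.astype(np.uint8),cv2.MORPH_OPEN,np.ones((2,2)))
    n,l,st,_=cv2.connectedComponentsWithStats(m); m=(l==1+st[1:,4].argmax()).astype(np.uint8)
    cn=max(cv2.findContours(m,0,2)[0],key=cv2.contourArea)
    W=np.array([ray(c,*p[0],z)[:2] for p in cn.astype(float)])
    rr=cv2.minAreaRect((W*1000).astype(np.float32)); mc=cv2.minEnclosingCircle((W*1000).astype(np.float32))
    d=P[...,2][m>0]
    print(k,"px",np.round(np.array(cv2.minEnclosingCircle(cn)[0]),1),"rect",np.round(rr[0],1),np.round(rr[1],1),round(rr[2],1),"circ",np.round(mc[0],1),round(mc[1],1),"ztop",round(float(np.median(d)),4))
E
```

```text
table z -5.877852496065826e-05
fan px [363. 226.] rect [ 593.  -170.6] [51.4 50.1] 87.0 circ [ 592.8 -170.6] 34.7 ztop 0.024
green px [420.9 218. ] rect [ 611.1 -282.8] [49.8 60.5] 1.1 circ [ 610.4 -282.5] 31.1 ztop 0.0395
ring px [404. 306.] rect [ 435.3 -255.6] [52.6 49.5] 89.8 circ [ 434.3 -255.5] 27.3 ztop 0.0149
tan px [317.4 295.2] rect [453.  -82.5] [99.8 99.7] 19.8 circ [452.5 -82.2] 68.5 ztop 0.0078
yellow px [272.4 221.2] rect [599.7  11.6] [48.5 50.4] 1.2 circ [599.3  11.7] 25.7 ztop 0.0175
brown px [204. 216.] rect [607.1 149. ] [52.1 50. ] 72.7 circ [606.8 149.1] 26.3 ztop 0.0197
grey px [136.5 212.5] rect [613.3 287.7] [ 97.9 100.8] 1.1 circ [612.8 287.8] 69.1 ztop 0.0075
white px [157.2 289.6] rect [460.7 236.2] [50.8 50.9] 2.4 circ [460.2 236.1] 27.1 ztop 0.0195
dish px [233.6 290.2] rect [460.5  85.5] [63.1 63.8] 1.0 circ [459.9  86. ] 32.5 ztop 0.0138
meter px [253. 134.] rect [773.4  54.9] [139.   73.8] 82.8 circ [773.7  54.6] 75.9 ztop 0.0329
```

```bash
python3 - <<'E'
from h import *
c=cam("wrist","w0"); o=-c["R"].T@c["t"]; rel(None); print(o,c["R"].round(3).tolist(),c["intrinsics"][0])
s=readout.read_state();M=Ro.from_rotvec(s["orientation"]).as_matrix();print("cam in tool",M.T@(o-s["tool_pos"]),(c["R"]@M).round(3))
E
```

```text
t 0.15 tcp [0.2172 0.5588 0.2288] yaw 68.8 tilt [-0.001 -1.     0.   ] open 0.0932 F [-0.7 -0.8 -0.3]
[0.15231633 0.58535203 0.38310531] [[0.364, 0.931, -0.001], [0.901, -0.352, 0.255], [0.237, -0.093, -0.967]] [341.65604987   0.         278.5523727 ]
cam in tool [ 0.00097328 -0.15428904  0.07011332] [[ 1.    -0.001 -0.002]
 [-0.002 -0.255 -0.967]
 [ 0.     0.967 -0.255]]
```

```bash
python3 -m creep '[[[0,-3.2,0,-3.6,0,0,0],[0,-3.2,0,-3.6,0,0,0],[0,-3.2,0,-3.6,0,0,0],[0,-3.2,0,-3.6,0,0,0],[0,-3.2,0,-3.6,0,0,0],[0,-3.2,0,-3.6,0,0,0],[0,-3.2,0,-3.6,0,0,0],[0,-3.2,0,-3.6,0,0,0]]]' 20
python3 -c "
from h import *; rel([.593,-.171,.13],87)"
```

```text
t: 0.95
tool_pos: [0.3943, 0.2078, 0.2248]
orientation: [-1.36, -0.935, 0.945]
force: [0.7, -0.0, 0.0]
opening: 0.0927
t 0.95 tcp [0.3943 0.2078 0.2248] yaw 69.4 tilt [-0.006 -1.     0.002] open 0.0927 F [ 0.7 -0.   0. ]
 rel cm [-28.4    9.58 -31.96] wy -17.6
```

```bash
python3 -m creep '[[[0,-3.2,0.8,-3.6,0,0,0],[0,-3.2,0.8,-3.6,0,0,0],[0,-3.2,0.8,-3.6,0,0,0],[0,-3.2,0.8,-3.6,0,0,0],[0,-3.2,0.8,-3.6,0,0,0],[0,-3.2,0.8,-3.6,0,0,0],[0,-3.2,0.8,-3.6,0,0,0],[0,-3,0.8,-3.2,0,0,0]]]'
python3 -m creep '[[[0,-1.5,1.5,-2,0,0,0],[0,-0.5,1,-0.5,0,0,0],[0,0,0,0,0,-6,0],[0,0,0,0,0,-6,0],[0,0,0,0,0,-5.6,0],[0,0,0,0,0,0,0],[0,0,0,0,0,0,0],[0,0,0,0,0,0,0]]]'
python3 -c "
from h import *; rel([.593,-.171,.13],87)
c=cam('wrist','w1'); np.savez('w1.npz',**c)"
```

```text
t: 1.75
tool_pos: [0.5726, -0.1414, 0.1615]
orientation: [-1.362, -0.938, 0.94]
force: [1.5, 0.7, 1.1]
opening: 0.0931
t: 2.55
tool_pos: [0.5864, -0.172, 0.1299]
orientation: [-1.228, -1.164, 1.173]
force: [-0.8, -0.6, -0.7]
opening: 0.0928
t 2.55 tcp [ 0.5864 -0.172   0.1299] yaw 86.9 tilt [-0.    -1.     0.008] open 0.0928 F [-0.8 -0.6 -0.7]
 rel cm [ 0.13 -0.02 -0.66] wy -0.1
```

View pics/w1.png

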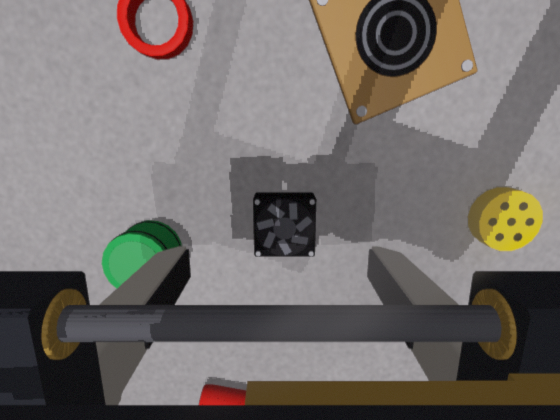

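```bash
cat >> h.py <<'E'
def meas(c,xy,z,r=.04,tol=.004):
    """centre of the flat top at height z near xy, from depth; circle, rect (mm) and centroid"""
    P=cloud(c); m=(abs(P[...,2]-z)<tol)&(np.hypot(P[...,0]-xy[0],P[...,1]-xy[1])<r)&(c["depth"]>0)
    m=cv2.morphologyEx(m.astype(np.uint8),cv2.MORPH_OPEN,np.ones((3,3)))
    n,l,st,_=cv2.connectedComponentsWithStats(m); m=(l==1+st[1:,4].argmax()).astype(np.uint8)
    cn=max(cv2.findContours(m,0,1)[0],key=cv2.contourArea)
    W=(np.array([ray(c,*p[0],z)[:2] for p in cn.astype(float)])*1000).astype(np.float32)
    rr=cv2.minAreaRect(W); mc=cv2.minEnclosingCircle(W); h=cv2.convexHull(W); M=cv2.moments(h)
    print("rect",np.round(rr[0],1),np.round(rr[1],1),round(rr[2],1),"circ",np.round(mc[0],1),round(mc[1],1),"hull",round(M["m10"]/M["m00"],1),round(M["m01"]/M["m00"],1),"z",np.round(np.median(P[...,2][m>0]),4))
E
python3 - <<'E'
from h import *
c=dict(np.load("w1.npz")); meas(c,(.593,-.171),.025)
rel([.593,-.171,.013])
E
```

```text
rect [ 595.9 -167.1] [49.4 48.8] 86.8 circ [ 596.  -167.1] 33.9 hull 596.0 -167.2 z 0.0239
t 2.6 tcp [ 0.5864 -0.1719  0.1299] yaw 86.9 tilt [-0.    -1.     0.008] open 0.0927 F [-0.4  0.7 -0.2]
 rel cm [ 0.13 11.68 -0.74]
```

```bash
python3 -m creep '[[[0,0.5,2,-0.93,-0.45,0,0],[0,0,3,0,0,0,0],[0,0,3,0,0,0,0],[0,0,2,0,0,0,0],[0,0,1,0,0,0,0],[0,0,0.4,0,0,0,0],[0,0,0,0,0,0,0],[0,0,0,0,0,0,0]]]' 20
python3 -c "
from h import *; rel([.596,-.1675,.0135],87)"
```

```text
t: 3.4
tool_pos: [0.5996, -0.1672, 0.0169]
orientation: [-1.245, -1.169, 1.162]
force: [0.1, 0.1, -0.1]
opening: 0.0926
t 3.4 tcp [ 0.5996 -0.1672  0.0169] yaw 86.5 tilt [-0.002 -1.    -0.008] open 0.0926 F [ 0.1  0.1 -0.1]
 rel cm [-0.05  0.34  0.36] wy -0.5
```

```bash
python3 -m creep '[[[0,0,0.3,0.35,0.3,0,0],[0,0,0,0,0,0,0],[0.6,0,0,0,0,0,0],[0.9,0,0,0,0,0,0],[0.9,0,0,0,0,0,0],[0.9,0,0,0,0,0,0],[0.9,0,0,0,0,0,0],[0.9,0,0,0,0,0,0]]]' 20
python3 -c "
from h import *
rel([.596,-.1675,.0135],87); rel(None); rel(None)"
```

```text
t: 4.2
tool_pos: [0.5987, -0.1681, 0.0179]
orientation: [-1.247, -1.168, 1.163]
force: [-0.6, 0.2, 2.2]
opening: 0.0498
t 4.2 tcp [ 0.5987 -0.1681  0.0179] yaw 86.5 tilt [-0.004 -1.    -0.009] open 0.0498 F [-0.6  0.2  2.2]
 rel cm [0.05 0.44 0.27] wy -0.5
t 4.2 tcp [ 0.5987 -0.1681  0.0179] yaw 86.5 tilt [-0.004 -1.    -0.009] open 0.0498 F [-0.6  0.2  2.2]
t 4.2 tcp [ 0.5987 -0.1681  0.0179] yaw 86.5 tilt [-0.004 -1.    -0.009] open 0.0498 F [-0.6  0.2  2.2]
```

```bash
python3 -m creep '[[[0.9,0,-2,0,0,0,0],[0.9,0,-4,0,0,0,0],[0.9,0,-4,0,0,0,0],[0.9,0,-3,0,0,-8,0],[0.9,0,0,0,0,-8,0],[0.9,0,0,0,0,-7.5,0],[0.9,0,0,0,0,0,0],[0.9,0,0,0,0,0,0]]]' 20
python3 -c "
from h import *
rel([.53,-.085,.14],109.8)"
```

```text
t: 5.0
tool_pos: [0.5957, -0.1668, 0.1508]
orientation: [-1.022, -1.469, 1.47]
force: [-0.1, -0.0, -1.1]
opening: 0.0498
t 5.0 tcp [ 0.5957 -0.1668  0.1508] yaw 110.6 tilt [-0.004 -1.    -0.002] open 0.0498 F [-0.1 -0.  -1.1]
 rel cm [9.97 1.03 3.28] wy 0.8
```

```bash
python3 -m creep '[[[0.9,3,0,1,0,0,0],[0.9,3.5,0,1.1,0,0.8,0],[0.9,3,0,1,0,0,0],[0.9,0.5,0,0.2,0,0,0],[0.9,0,0,0,0,0,0],[0.9,0,0,0,0,0,0],[0.9,0,0,0,0,0,0],[0.9,0,0,0,0,0,0]]]' 20
python3 -c "
from h import *
rel([.453,-.082,.14],109.8)
c=cam('wrist','w2'); np.savez('w2.npz',**c); meas(c,(.453,-.082),.008,.075)
P=cloud(c); s=readout.read_state()['tool_pos']
meas(c,s[:2],s[2]+.010,.045,.007)"
```

```text
t: 5.8
tool_pos: [0.5276, -0.0838, 0.1461]
orientation: [-1.039, -1.44, 1.445]
force: [0.2, -0.4, -0.6]
opening: 0.0497
t 5.8 tcp [ 0.5276 -0.0838  0.1461] yaw 108.4 tilt [-0.002 -1.     0.002] open 0.0497 F [ 0.2 -0.4 -0.6]
 rel cm [2.53 0.62 7.02] wy -1.4
rect [456.6 -77.6] [99.1 99.1] 19.8 circ [456.5 -77.5] 68.8 hull 456.6 -77.6 z 0.0075
rect [520.  -85.8] [41.5 80.8] 18.4 circ [522.5 -84.9] 40.4 hull 520.3 -85.6 z 0.1522
```

View pics/w2.png

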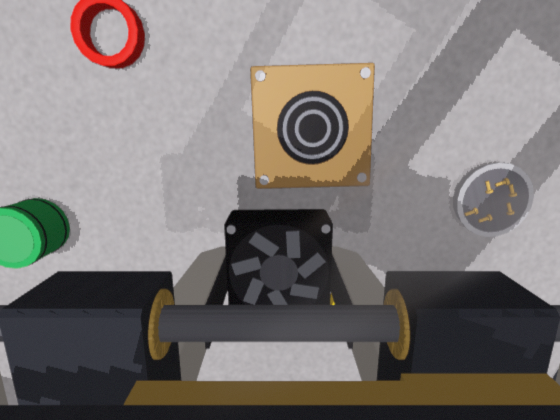

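```bash
python3 - <<'E'
from h import *
c=dict(np.load("w2.npz")); P=cloud(c)
print("hub",P[272,279],"top pts",P[260,250],P[240,310])
for z in (.1585,.160): print(ray(c,279,272,z), "edge mid",(ray(c,231,229,z)+ray(c,326,229,z))/2)
print("grille",ray(c,312.5,127.5,.008))
rel([.4566,-.0776,.14],109.8)
E
```

```text
hub [ 0.52509245 -0.08381371  0.15381039] top pts [ 0.52453933 -0.09828475  0.15162413] [ 0.50604721 -0.07521866  0.1528355 ]
[ 0.52306934 -0.08448402  0.1585    ] edge mid [ 0.50390566 -0.09106941  0.1585    ]
[ 0.52242224 -0.08469843  0.16      ] edge mid [ 0.50346081 -0.09121431  0.16      ]
grille [ 0.45589651 -0.07744223  0.008     ]
t 5.85 tcp [ 0.5277 -0.0838  0.1461] yaw 108.4 tilt [-0.002 -1.     0.002] open 0.05 F [-0.6 -0.6  0.1]
 rel cm [2.84 0.62 6.54] wy -1.4
```

```bash
python3 -m creep '[[[0.9,1,1,2.5,0,-1.4,0],[0.9,1.1,1.5,2.5,0,0,0],[0.9,0.6,2,1.3,0,0,0],[0.9,0,2,0,0,0,0],[0.9,0,2,0,0,0,0],[0.9,0,1,0,0,0,0],[0.9,0,0,0,0,0,0],[0.9,0,0,0,0,0,0]]]' 20
python3 -c "
from h import *
rel([.4587,-.0775,.027],109.8)"
```

```text
t: 6.65
tool_pos: [0.4604, -0.0831, 0.0499]
orientation: [-1.032, -1.456, 1.459]
force: [-0.2, -0.5, -1.0]
opening: 0.0498
t 6.65 tcp [ 0.4604 -0.0831  0.0499] yaw 109.6 tilt [-0.005 -1.    -0.001] open 0.0498 F [-0.2 -0.5 -1. ]
 rel cm [ 0.6   2.29 -0.02] wy -0.2
```

```bash
python3 -m creep '[[[0.9,0.6,0,0,0,0,0],[0.9,0,0.5,0,0,0,0],[0.9,0,0.5,0,0,0,0],[0.9,0,0.5,0,0,0,0],[0.9,0,0.4,0,0,0,0],[0.9,0,0.2,0,0,0,0],[0.9,0,0,0,0,0,0],[0.9,0,0,0,0,0,0]]]' 20
python3 -c "
from h import *
rel([.4587,-.0775,.0259],109.8)"
```

```text
t: 7.45
tool_pos: [0.4609, -0.0776, 0.03]
orientation: [-1.037, -1.458, 1.459]
force: [-0.8, -2.1, -1.0]
opening: 0.0498
t 7.45 tcp [ 0.4609 -0.0776  0.03  ] yaw 109.6 tilt [-0.007 -1.    -0.005] open 0.0498 F [-0.8 -2.1 -1. ]
 rel cm [0.09 0.41 0.21] wy -0.2
```

```bash
python3 -m creep '[[[0.9,0.1,0.1,0.25,0,0,0],[0.9,0,0.2,0,0,0,0],[0.9,0,0.2,0,0,0,0],[0.9,0,0,0,0,0,0],[0.9,0,0,0,0,0,0],[0.9,0,0,0,0,0,0],[0.9,0,0,0,0,0,0],[0.9,0,0,0,0,0,0]]]' 20
python3 -c "
from h import *
rel([.4587,-.0775,.0259],109.8)"
```

```text
t: 8.25
tool_pos: [0.4588, -0.0779, 0.0258]
orientation: [-1.038, -1.459, 1.459]
force: [0.1, -0.1, 1.7]
opening: 0.0502
t 8.25 tcp [ 0.4588 -0.0779  0.0258] yaw 109.6 tilt [-0.008 -1.    -0.006] open 0.0502 F [ 0.1 -0.1  1.7]
 rel cm [ 0.04 -0.01 -0.  ] wy -0.2
```

Well placed; release, raise and look.

```bash
python3 -m creep '[[[0.5,0,0,0,0,0,0],[0,0,0,0,0,0,0],[0,0,0,0,0,0,0],[0,0,0,0,0,0,0],[0,0,-2,0,0,0,0],[0,0,-4,0,0,0,0],[0,0,-4,0,0,0,0],[0,0,-3,-1,0,0,0]]]' 20
python3 -m creep '[[[0,0,0,-1,0,0,0],[0,0,0,-1,0,0,0],[0,0,0,0,0,0,0],[0,0,0,0,0,0,0],[0,0,0,0,0,0,0],[0,0,0,0,0,0,0],[0,0,0,0,0,0,0],[0,0,0,0,0,0,0]]]' 20
python3 -c "
from h import *
rel([.4587,-.0775,.14],109.8)
c=cam('wrist','w3'); np.savez('w3.npz',**c); meas(c,(.456,-.077),.008,.075); meas(c,(.456,-.077),.033,.05)"
```

```text
t: 9.05
tool_pos: [0.462, -0.0727, 0.1536]
orientation: [-1.026, -1.452, 1.459]
force: [1.5, -0.8, 0.1]
opening: 0.0926
t: 9.85
tool_pos: [0.482, -0.0656, 0.1534]
orientation: [-1.026, -1.452, 1.46]
force: [-0.3, 0.4, -0.3]
opening: 0.0929
t 9.85 tcp [ 0.482  -0.0656  0.1534] yaw 109.6 tilt [-0.001 -1.     0.005] open 0.0929 F [-0.3  0.4 -0.3]
 rel cm [-0.34  1.35  2.59] wy -0.2
rect [456.3 -77.5] [99.  99.2] 19.8 circ [456.2 -77.5] 68.8 hull 456.3 -77.5 z 0.0075
rect [456.7 -78.1] [48.8 49.5] 19.5 circ [456.8 -77.9] 33.6 hull 456.8 -78.1 z 0.0319
```

View pics/w3.png

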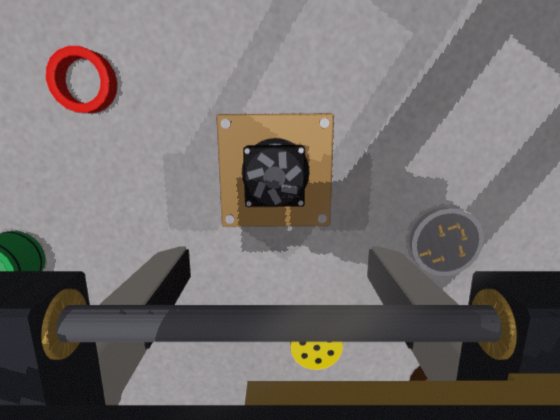

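```bash
python3 -m creep '[[[0,4.2,0,-1.2,0,0,0],[0,4.2,0.5,-1.2,0,0,0],[0,4.2,0.5,-1.2,0,0,0],[0,4.2,0.5,-1.2,0,0,0],[0,4.2,0.5,-1.2,0,0,0],[0,4.2,0,-1.2,0,0,0],[0,4.2,0,-1.3,0,0,0],[0,0,0,0,0,0,0]]]' 20
python3 -m creep '[[[0,0,0,0,0,0,0],[0,0,0,0,0,0,0],[0,0,0,0,0,0,0],[0,0,0,0,0,0,0],[0,0,0,0,0,0,0],[0,0,0,0,0,0,0],[0,0,0,0,0,0,0],[0,0,0,0,0,0,0]]]' 20
python3 -c "
from h import *
rel([.4636,.240,.0135],109.8)
c=cam('wrist','w4'); np.savez('w4.npz',**c); meas(c,(.4636,.240),.020,.05,.003);meas(c,(.4636,.240),.025,.02,.002); meas(c,(.4636,.240),.020,.05,.009)"
```

```text
t: 10.7
tool_pos: [0.4646, 0.2488, 0.1331]
orientation: [-1.035, -1.45, 1.453]
force: [-0.0, -1.7, -0.2]
opening: 0.0931
t: 11.5
tool_pos: [0.4655, 0.2448, 0.1332]
orientation: [-1.038, -1.447, 1.451]
force: [0.5, -0.1, 0.4]
opening: 0.0931
t 11.5 tcp [0.4655 0.2448 0.1332] yaw 108.9 tilt [-0.004 -1.     0.   ] open 0.0931 F [ 0.5 -0.1  0.4]
 rel cm [-0.35 11.97  0.33] wy -0.9
rect [462.9 243.1] [50.7 50.9] 18.9 circ [463.2 243.2] 25.9 hull 463.3 243.1 z 0.0197
rect [463.6 243.4] [15.6 15.1] 18.8 circ [463.5 243.2] 8.0 hull 463.5 243.2 z 0.0246
rect [462.6 243. ] [51.5 50.9] 18.9 circ [463.  242.9] 26.2 hull 462.9 243.0 z 0.0197
```

```bash
python3 -m creep '[[[0,-0.1,2,0.27,0,0,0],[0,0,3,0,0,0,0],[0,0,3,0,0,0,0],[0,0,2,0,0,0,0],[0,0,1,0,0,0,0],[0,0,0.6,0,0,0,0],[0,0,0,0,0,0,0],[0,0,0,0,0,0,0]]]' 20
python3 -c "
from h import *; rel([.4632,.2431,.0135],109.8)"
```

```text
t: 12.35
tool_pos: [0.4662, 0.244, 0.0167]
orientation: [-1.041, -1.453, 1.447]
force: [-0.1, 0.2, 0.4]
opening: 0.0929
t 12.35 tcp [0.4662 0.244  0.0167] yaw 108.9 tilt [-0.004 -1.    -0.006] open 0.0929 F [-0.1  0.2  0.4]
 rel cm [0.01 0.32 0.32] wy -0.9
```

```bash
python3 -m creep '[[[0,0,0.35,0.4,0,0,0],[0,0,0,0,0,0,0],[0.5,0,0,0,0,0,0],[0.9,0,0,0,0,0,0],[0.9,0,0,0,0,0,0],[0.9,0,0,0,0,0,0],[0.9,0,0,0,0,0,0],[0.9,0,0,0,0,0,0]]]' 15
python3 -c "
from h import *
rel([.4632,.2431,.0135],109.8)"
```

```text
t: 13.15
tool_pos: [0.4649, 0.2438, 0.0167]
orientation: [-1.045, -1.458, 1.443]
force: [-0.1, -0.0, -0.5]
opening: 0.0515
t 13.15 tcp [0.4649 0.2438 0.0167] yaw 108.9 tilt [-0.003 -1.    -0.013] open 0.0515 F [-0.1 -0.  -0.5]
 rel cm [-0.01  0.31  0.19] wy -0.9
```

```bash
python3 -m creep '[[[0.9,0,-2,0,0,0,0],[0.9,0,-4,0,0,0,0],[0.9,0,-4,0,0,0,0],[0.9,-2,-1,0.7,0,0,0],[0.9,-4.2,0,1.5,0,0,0],[0.9,-4.2,0,1.5,0,0,0],[0.9,-4.2,0,1.5,0,0,0],[0.9,-4.2,0,1.5,0,0,0]]]' 15
python3 -m creep '[[[0.9,-4.2,0,1.5,0,0,0],[0.9,-4.2,0,1.5,0,0,0],[0.9,-2.5,0,1,0,0,0],[0.9,0,0,0,0,0,0],[0.9,0,0,0,0,0,0],[0.9,0,0,0,0,0,0],[0.9,0,0,0,0,0,0],[0.9,0,0,0,0,0,0]]]' 15
python3 -c "
from h import *
rel([.4585,-.0774,.0497],109.8)
c=cam('wrist'); s=readout.read_state()['tool_pos'];meas(c,s[:2],s[2]+.0083,.018,.002)"
```

```text
t: 13.95
tool_pos: [0.4603, 0.0423, 0.1305]
orientation: [-1.039, -1.464, 1.451]
force: [0.5, -0.4, -0.1]
opening: 0.0518
t: 14.75
tool_pos: [0.4573, -0.081, 0.1304]
orientation: [-1.043, -1.462, 1.448]
force: [-0.4, 0.1, -1.7]
opening: 0.0516
t 14.75 tcp [ 0.4573 -0.081   0.1304] yaw 109.2 tilt [-0.004 -1.    -0.012] open 0.0516 F [-0.4  0.1 -1.7]
 rel cm [ 0.34  8.07 -0.13] wy -0.6
rect [455.3 -81.2] [15.7 15.4] 19.3 circ [455.3 -81.3] 8.2 hull 455.3 -81.2 z 0.1382
```

```bash
python3 -m creep '[[[0.9,0.34,1,-0.1,0,-0.5,0],[0.9,0,2,0,0,0,0],[0.9,0,2,0.1,0,0,0],[0.9,0,1.2,0.1,0,0,0],[0.9,0,0.5,0,0,0,0],[0.9,0,0,0,0,0,0],[0.9,0,0,0,0,0,0],[0.9,0,0,0,0,0,0]]]' 15
python3 -c "
from h import *
rel([.4586,-.0775,.0497],109.8)"
```

```text
t: 15.6
tool_pos: [0.4568, -0.0746, 0.06]
orientation: [-1.034, -1.474, 1.458]
force: [-0.3, 0.2, -0.7]
opening: 0.0518
t 15.6 tcp [ 0.4568 -0.0746  0.06  ] yaw 110.1 tilt [-0.005 -1.    -0.014] open 0.0518 F [-0.3  0.2 -0.7]
 rel cm [-0.32  1.04 -0.05] wy 0.3
```

```bash
python3 -m creep '[[[0.9,-0.32,0.2,-0.1,0.3,0,0],[0.9,0,0.3,0,0,0,0],[0.9,0,0.3,0,0,0,0],[0.9,0,0.1,0,0,0,0],[0.9,0,0,0,0,0,0],[0.9,0,0,0,0,0,0],[0.9,0,0,0,0,0,0],[0.9,0,0,0,0,0,0]]]' 15
python3 -c "
from h import *
rel([.4586,-.0775,.0497],109.8)"
```

```text
t: 16.4
tool_pos: [0.4609, -0.0782, 0.0524]
orientation: [-1.035, -1.47, 1.461]
force: [-0.4, 0.8, -0.6]
opening: 0.052
t 16.4 tcp [ 0.4609 -0.0782  0.0524] yaw 110.1 tilt [-0.007 -1.    -0.011] open 0.052 F [-0.4  0.8 -0.6]
 rel cm [0.15 0.26 0.19] wy 0.3
```

```bash
python3 -m creep '[[[0.9,0.15,0,0.22,0,0,0],[0.9,0,0.15,0,0,0,0],[0.9,0,0.15,0,0,0,0],[0.9,0,0,0,0,0,0],[0.9,0,0,0,0,0,0],[0.9,0,0,0,0,0,0],[0.9,0,0,0,0,0,0],[0.9,0,0,0,0,0,0]]]' 15
python3 -c "
from h import *
rel([.4586,-.0775,.0497],109.8)"
```

```text
t: 17.2
tool_pos: [0.4584, -0.0776, 0.0497]
orientation: [-1.036, -1.471, 1.461]
force: [0.1, 0.3, 0.9]
opening: 0.0515
t 17.2 tcp [ 0.4584 -0.0776  0.0497] yaw 110.1 tilt [-0.007 -1.    -0.012] open 0.0515 F [0.1 0.3 0.9]
 rel cm [-0.    0.   -0.02] wy 0.3
```

```bash
python3 -m creep '[[[0.5,0,0,0,0,0,0],[0,0,0,0,0,0,0],[0,0,0,0,0,0,0],[0,0,0,0,0,0,0],[0,0,-2,0,0,0,0],[0,0,-4,0,0,0,0],[0,0,-4,-0.5,0,0,0],[0,0,-0.5,-1.5,0,0,0]]]' 15
python3 -m creep '[[[0,0,0,-1,0.5,0,0],[0,0,0,0,0,0,0],[0,0,0,0,0,0,0],[0,0,0,0,0,0,0],[0,0,0,0,0,0,0],[0,0,0,0,0,0,0],[0,0,0,0,0,0,0],[0,0,0,0,0,0,0]]]' 15
python3 -c "
from h import *
rel([.438,-.2515,.13],109.8)
c=cam('wrist','w5'); np.savez('w5.npz',**c); meas(c,(.456,-.077),.008,.075); meas(c,(.456,-.077),.033,.05); meas(c,(.456,-.077),.053,.05,.003); meas(c,(.456,-.077),.058,.02,.002)"
```

```text
t: 18.0
tool_pos: [0.473, -0.07, 0.1554]
orientation: [-1.03, -1.467, 1.461]
force: [0.8, -0.7, 0.1]
opening: 0.0932
t: 18.8
tool_pos: [0.4822, -0.0667, 0.1558]
orientation: [-1.025, -1.46, 1.466]
force: [-0.4, -1.1, 0.2]
opening: 0.0929
t 18.8 tcp [ 0.4822 -0.0667  0.1558] yaw 110.1 tilt [-0.004 -1.     0.002] open 0.0929 F [-0.4 -1.1  0.2]
 rel cm [-15.83   2.67  10.49] wy 0.3
rect [456.5 -77.5] [98.5 99.2] 19.9 circ [456.4 -77.5] 69.0 hull 456.4 -77.4 z 0.0074
rect [ 445.4 -101. ] [11.1 13. ] 20.0 circ [ 445.4 -101. ] 8.6 hull 444.6 -102.9 z 0.0314
rect [456.9 -77.5] [50.5 50.8] 64.1 circ [456.8 -77.6] 25.7 hull 456.8 -77.6 z 0.0526
rect [456.8 -77.8] [15.  14.9] 20.0 circ [456.9 -77.5] 8.0 hull 456.8 -77.7 z 0.0575
```

View pics/w5.png

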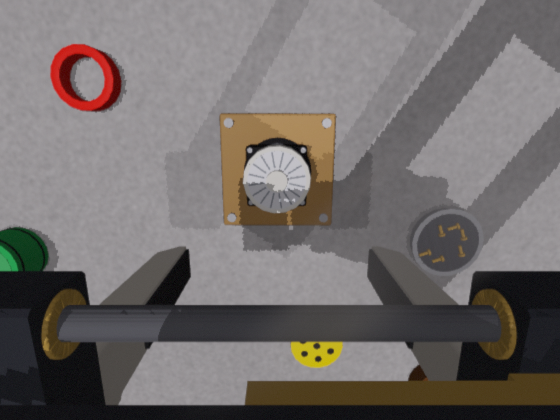

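```bash
python3 -m creep '[[[0,-3.2,0,2.1,0,0,0],[0,-3.2,0.5,2.1,0,0,0],[0,-3.2,0.8,2.1,0,0,0],[0,-3.2,0.8,2.1,0,0,0],[0,-3,0.5,2.1,0,0,0],[0,0,0,0,0,0,0],[0,0,0,0,0,0,0],[0,0,0,0,0,0,0]]]' 15
python3 -c "
from h import *
rel([.438,-.2515,.0125],109.8)
c=cam('wrist','w6'); np.savez('w6.npz',**c); meas(c,(.438,-.2515),.016,.05,.003); meas(c,(.438,-.2515),.016,.05,.008)"
```

```text
t: 19.65
tool_pos: [0.4373, -0.2567, 0.1305]
orientation: [-1.026, -1.464, 1.468]
force: [0.2, 0.3, 1.3]
opening: 0.0927
t 19.65 tcp [ 0.4373 -0.2567  0.1305] yaw 110.2 tilt [-0.005 -1.    -0.001] open 0.0927 F [0.2 0.3 1.3]
 rel cm [ 0.52 11.8  -0.23] wy 0.4
rect [ 437.9 -253.5] [49.7 50.5] 20.2 circ [ 437.6 -253.5] 25.6 hull 437.7 -253.5 z 0.0153
rect [ 437.2 -253.7] [51.3 50.5] 20.2 circ [ 437.3 -253.6] 26.0 hull 437.3 -253.7 z 0.0152
```

```bash
python3 -m creep '[[[0,0.3,2,-0.1,0,0,0],[0,0,3,0.1,0,0,0],[0,0,3,0.1,0,0,0],[0,0,2,0.1,0,0,0],[0,0,1,0,0,0,0],[0,0,0.6,0,0,0,0],[0,0,0,0,0,0,0],[0,0,0,0,0,0,0]]]' 10
python3 -c "
from h import *; rel([.4375,-.2535,.0135],109.8)"
```

```text
t: 20.5
tool_pos: [0.4417, -0.2493, 0.0158]
orientation: [-1.028, -1.475, 1.477]
force: [0.1, 0.1, 0.5]
opening: 0.0926
t 20.5 tcp [ 0.4417 -0.2493  0.0158] yaw 110.9 tilt [-0.012 -1.    -0.007] open 0.0926 F [0.1 0.1 0.5]
 rel cm [-0.24  0.23  0.54] wy 1.1
```

```bash
python3 -m creep '[[[0,-0.24,0.3,0.5,0.3,1,0],[0,0,0.1,0,0,0,0],[0,0,0,0,0,0,0],[0.5,0,0,0,0,0,0],[0.9,0,0,0,0,0,0],[0.9,0,0,0,0,0,0],[0.9,0,0,0,0,0,0],[0.9,0,0,0,0,0,0]]]' 10
python3 -c "
from h import *; rel([.4375,-.2535,.0135],109.8)"
```

```text
t: 21.3
tool_pos: [0.4399, -0.2557, 0.0151]
orientation: [-1.043, -1.458, 1.468]
force: [0.2, 0.0, 0.5]
opening: 0.0576
t 21.3 tcp [ 0.4399 -0.2557  0.0151] yaw 109.8 tilt [-0.016 -1.    -0.005] open 0.0576 F [0.2 0.  0.5]
 rel cm [0.29 0.15 0.15] wy -0.0
```

```bash
python3 -m creep '[[[0.9,0.25,0,0,0,0,0],[0.9,0,0,0,0,0,0],[0.9,0,0,0,0,0,0],[0.9,0,0,0,0,0,0],[0.9,0,0,0,0,0,0],[0.9,0,0,0,0,0,0],[0.9,0,0,0,0,0,0],[0.9,0,0,0,0,0,0]]]' 12
python3 -c "
from h import *; rel([.4375,-.2535,.0135],109.8)"
```

```text
t: 22.1
tool_pos: [0.439, -0.2532, 0.0151]
orientation: [-1.043, -1.458, 1.468]
force: [0.2, -0.9, 0.2]
opening: 0.0524
t 22.1 tcp [ 0.439  -0.2532  0.0151] yaw 109.8 tilt [-0.017 -1.    -0.005] open 0.0524 F [ 0.2 -0.9  0.2]
 rel cm [0.02 0.16 0.15] wy -0.0
```

```bash
python3 -m creep '[[[0.9,0,-2,0,0,0,0],[0.9,0,-4,0,0,0,0],[0.9,0,-4,0,0,0,0],[0.9,0,-2.5,0,0,0,0],[0.9,3.1,0,-1.5,0,0,0],[0.9,3.1,0,-1.6,0,0,0],[0.9,3.1,0,-1.6,0,0,0],[0.9,3.1,0,-1.6,0,0,0]]]' 12
python3 -m creep '[[[0.9,3.1,0,-1.5,0,0,0],[0.9,0,0,0,0,0,0],[0.9,0,0,0,0,0,0],[0.9,0,0,0,0,0,0],[0.9,0,0,0,0,0,0],[0.9,0,0,0,0,0,0],[0.9,0,0,0,0,0,0],[0.9,0,0,0,0,0,0]]]' 12
python3 -c "
from h import *
rel([.4583,-.0771,.0681],109.8)
c=cam('wrist','w7'); s=readout.read_state()['tool_pos'];meas(c,s[:2],s[2]+.0009,.035,.002)
m=((hsv(c)[...,0]<8)|(hsv(c)[...,0]>172))&(hsv(c)[...,1]>120); m[:150]=0; v,u=np.nonzero(m); print(u.min(),u.max(),v.min(),v.max(),ray(c,(u.min()+u.max())/2,v.mean(),s[2]+.001))"
```

```text
t: 22.9
tool_pos: [0.4541, -0.1121, 0.1431]
orientation: [-1.046, -1.453, 1.462]
force: [0.7, -0.4, -0.9]
opening: 0.0522
t: 23.7
tool_pos: [0.4575, -0.076, 0.1421]
orientation: [-1.044, -1.453, 1.462]
force: [0.1, -0.1, -0.5]
opening: 0.0523
t 23.7 tcp [ 0.4575 -0.076   0.1421] yaw 109.4 tilt [-0.014 -1.    -0.004] open 0.0523 F [ 0.1 -0.1 -0.5]
 rel cm [-0.03  7.41 -0.01] wy -0.4
rect [453.2 -77. ] [44.7 50.1] 19.8 circ [455.8 -76. ] 25.4 hull 454.5 -76.5 z 0.1424
225 331 177 304 [ 0.4521764  -0.07754883  0.14313365]
```

View pics/w7.png

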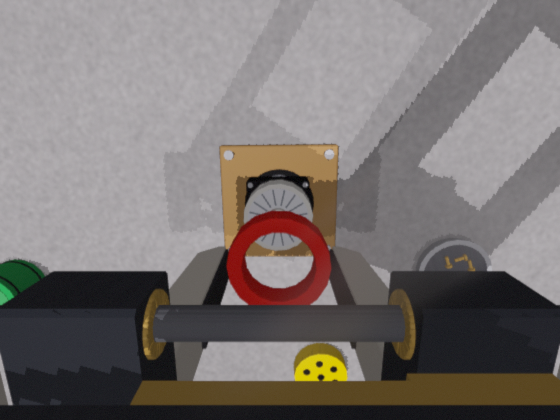

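```bash
python3 -m creep '[[[0.9,0,1,0,0,0,0],[0.9,0,2,0.05,0,0,0],[0.9,0,2,0.1,0,0,0],[0.9,0,1,0.05,0,0,0],[0.9,0,0,0,0,0,0],[0.9,0,0,0,0,0,0],[0.9,0,0,0,0,0,0],[0.9,0,0,0,0,0,0]]]' 12
python3 -c "
from h import *
rel([.4584,-.0774,.0681],109.8)"
```

```text
t: 24.55
tool_pos: [0.4568, -0.078, 0.0798]
orientation: [-1.047, -1.454, 1.461]
force: [-0.2, 0.2, -0.2]
opening: 0.0522
t 24.55 tcp [ 0.4568 -0.078   0.0798] yaw 109.4 tilt [-0.015 -1.    -0.006] open 0.0522 F [-0.2  0.2 -0.2]
 rel cm [ 0.02  1.17 -0.16] wy -0.4
```

```bash
python3 -m creep '[[[0.9,0,0.3,0,0,0,0],[0.9,0,0.3,0,0,0,0],[0.9,0,0.3,0,0,0,0],[0.9,0,0.15,0,0,0,0],[0.9,0,0,0,0,0,0],[0.9,0,0,0,0,0,0],[0.9,0,0,0,0,0,0],[0.9,0,0,0,0,0,0]]]' 12
python3 -c "
from h import *
rel([.4584,-.0774,.0681],109.8)"
```

```text
t: 25.35
tool_pos: [0.4583, -0.0784, 0.0701]
orientation: [-1.05, -1.456, 1.461]
force: [-1.2, -0.2, -0.7]
opening: 0.052
t 25.35 tcp [ 0.4583 -0.0784  0.0701] yaw 109.4 tilt [-0.017 -1.    -0.008] open 0.052 F [-1.2 -0.2 -0.7]
 rel cm [ 0.1   0.2  -0.04] wy -0.4
```

```bash
python3 -m creep '[[[0.9,0.1,0.1,0,0,0,0],[0.9,0,0.15,0.03,0,0,0],[0.9,0,0.1,0,0,0,0],[0.9,0,0,0,0,0,0],[0.9,0,0,0,0,0,0],[0.9,0,0,0,0,0,0],[0.9,0,0,0,0,0,0],[0.9,0,0,0,0,0,0]]]' 12
python3 -c "
from h import *
rel([.4584,-.0774,.0681],109.8)"
```

```text
t: 26.15
tool_pos: [0.4585, -0.0776, 0.0681]
orientation: [-1.051, -1.457, 1.461]
force: [-0.2, 0.7, 1.3]
opening: 0.0525
t 26.15 tcp [ 0.4585 -0.0776  0.0681] yaw 109.4 tilt [-0.018 -1.    -0.01 ] open 0.0525 F [-0.2  0.7  1.3]
 rel cm [0.02 0.   0.  ] wy -0.4
```

```bash
python3 -m creep '[[[0.5,0,0,0,0,0,0],[0,0,0,0,0,0,0],[0,0,0,0,0,0,0],[0,0,0,0,0,0,0],[0,0,-2,0,0,0,0],[0,0,-4,0,0,0,0],[0,0,-2.5,-0.5,0,0,0],[0,0,0,-1.5,0,0,0]]]' 12
python3 -m creep '[[[0,0,0,-1,0.5,0,-0.8],[0,0,0,0,0,0,0],[0,0,0,0,0,0,0],[0,0,0,0,0,0,0],[0,0,0,0,0,0,0],[0,0,0,0,0,0,0],[0,0,0,0,0,0,0],[0,0,0,0,0,0,0]]]' 12
python3 -c "
from h import *
rel([.614,-.279,.16],100)
c=cam('wrist','w8'); np.savez('w8.npz',**c); meas(c,(.456,-.077),.008,.075); meas(c,(.456,-.077),.069,.05,.003);meas(c,(.456,-.077),.058,.02,.002);  meas(c,(.6135,-.279),.04,.05,.003)"
```

```text
t: 26.95
tool_pos: [0.4738, -0.0696, 0.1542]
orientation: [-1.047, -1.453, 1.461]
force: [-0.2, -0.5, -0.0]
opening: 0.093
t: 27.75
tool_pos: [0.4828, -0.0662, 0.1542]
orientation: [-1.03, -1.45, 1.457]
force: [0.8, 0.1, 0.0]
opening: 0.0926
t 27.75 tcp [ 0.4828 -0.0662  0.1542] yaw 109.3 tilt [-0.002 -1.     0.003] open 0.0926 F [0.8 0.1 0. ]
 rel cm [-24.42  -0.55  -5.32] wy 9.3
rect [456.2 -77.5] [99.2 99.1] 19.8 circ [456.2 -77.3] 69.1 hull 456.1 -77.6 z 0.0074
rect [457.3 -77.8] [50.2 50.4] 19.3 circ [457.2 -77.6] 25.6 hull 457.2 -77.5 z 0.0682
rect [457.  -77.6] [14.9 14.8] 19.2 circ [456.8 -77.6] 8.0 hull 456.9 -77.6 z 0.0575
rect [ 598.5 -267.2] [19.7 14.2] 7.6 circ [ 598.9 -268.9] 11.1 hull 599.7 -268.5 z 0.0393
```

View pics/w8.png

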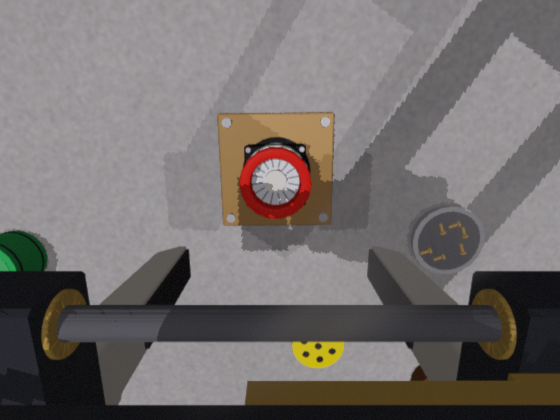

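```bash
python3 -m creep '[[[0,-4,0,-0.9,0,0,0],[0,-4,0,-0.9,0,0,0],[0,-4,0,-0.9,0,0,0],[0,-4,0,-0.9,0,0,0],[0,-4,0,-0.9,0,0,0],[0,-4,0,-0.9,0,0,0],[0,0,0,0,0,0,0],[0,0,0,0,0,0,0]]]' 25
python3 -c "
from h import *
rel([.614,-.279,.030],109.8)
c=cam('wrist','w9'); np.savez('w9.npz',**c); meas(c,(.612,-.279),.04,.05,.003); meas(c,(.612,-.279),.04,.035,.005)"
```

```text
t: 28.6
tool_pos: [0.6171, -0.2819, 0.1506]
orientation: [-1.025, -1.451, 1.457]
force: [-0.3, 0.6, 1.4]
opening: 0.0929
t 28.6 tcp [ 0.6171 -0.2819  0.1506] yaw 109.5 tilt [ 0.001 -1.     0.005] open 0.0929 F [-0.3  0.6  1.4]
 rel cm [ 0.36 12.06  0.14] wy -0.3
rect [ 616.2 -284.1] [50.4 50.6] 19.4 circ [ 615.9 -284.1] 25.8 hull 615.9 -284.0 z 0.0396
rect [ 615.8 -284.2] [51.2 50.6] 19.4 circ [ 615.6 -283.8] 26.1 hull 615.7 -284.1 z 0.0396
```

```bash
python3 -m creep '[[[0,-0.15,2,0.2,0,0,0],[0,0,3,0.1,0,0,0],[0,0,3,0.1,0,0,0],[0,0,3,0.1,0,0,0],[0,0,1.3,0,0,0,0],[0,0,0.5,0,0,0,0],[0,0,0,0,0,0,0],[0,0,0,0,0,0,0]]]' 25
python3 -c "
from h import *; rel([.6158,-.2841,.022],109.8)"
```

```text
t: 29.45
tool_pos: [0.6138, -0.2793, 0.0268]
orientation: [-1.03, -1.459, 1.463]
force: [0.1, 0.4, -0.9]
opening: 0.0932
t 29.45 tcp [ 0.6138 -0.2793  0.0268] yaw 109.9 tilt [-0.005 -1.    -0.002] open 0.0932 F [ 0.1  0.4 -0.9]
 rel cm [-0.52  0.49 -0.03] wy 0.1
```

```bash
python3 -m creep '[[[0,-0.52,0.5,0,0,0,0],[0,0,0,0,0,0,0],[0.5,0,0,0,0,0,0],[0.9,0,0,0,0,0,0],[0.9,0,0,0,0,0,0],[0.9,0,0,0,0,0,0],[0.9,0,0,0,0,0,0],[0.9,0,0,0,0,0,0]]]' 25
python3 -c "
from h import *; rel([.6158,-.2841,.022],109.8)"
```

```text
t: 30.25
tool_pos: [0.6188, -0.2863, 0.0269]
orientation: [-1.038, -1.462, 1.463]
force: [0.0, 1.9, 0.9]
opening: 0.0517
t 30.25 tcp [ 0.6188 -0.2863  0.0269] yaw 109.8 tilt [-0.011 -1.    -0.007] open 0.0517 F [0.  1.9 0.9]
 rel cm [0.32 0.49 0.21] wy 0.0
```

```bash
python3 -m creep '[[[0.9,0,-2,0,0,0,0],[0.9,0,-4,0,0,0,0],[0.9,0,-4,0,0,0,0],[0.9,0,-2.5,0,0,0,0],[0.9,2,0,-1,0,0,0],[0.9,3.8,0,-2.1,0,0,0],[0.9,3.8,0,-2.1,0,0,0],[0.9,3.8,0,-2.1,0,0,0]]]' 25
python3 -m creep '[[[0.9,3.8,0,-2.1,0,0,0],[0.9,3.8,0,-2.1,0,0,0],[0.9,3.8,0,-2.1,0,0,0],[0.9,3.8,0,-2.1,0,0,0],[0.9,3.8,0,-2.1,0,0,0],[0.9,3.8,0,-2.1,0,0,0],[0.9,3.8,0,-2.1,0,0,0],[0.9,3.8,0,-2.1,0,0,0]]]' 25
python3 -m creep '[[[0.9,0,0,0,0,0,0],[0.9,0,0,0,0,0,0],[0.9,0,0,0,0,0,0],[0.9,0,0,0,0,0,0],[0.9,0,0,0,0,0,0],[0.9,0,0,0,0,0,0],[0.9,0,0,0,0,0,0],[0.9,0,0,0,0,0,0]]]' 25
python3 -c "
from h import *
rel([.6165,.292,.15],109.8)
c=cam('wrist','w10'); np.savez('w10.npz',**c); meas(c,(.6165,.292),.008,.075)
s=readout.read_state()['tool_pos'];meas(c,s[:2],s[2]+.013,.035,.002)"
```

```text
t: 31.05
tool_pos: [0.6378, -0.1358, 0.1519]
orientation: [-1.038, -1.452, 1.457]
force: [1.4, 0.3, -1.9]
opening: 0.0515
t: 31.85
tool_pos: [0.694, 0.2205, 0.146]
orientation: [-1.035, -1.447, 1.459]
force: [1.4, -0.6, -2.1]
opening: 0.0516
t: 32.65
tool_pos: [0.6926, 0.2225, 0.1434]
orientation: [-1.031, -1.446, 1.462]
force: [-0.6, 0.6, -2.2]
opening: 0.0515
t 32.65 tcp [0.6926 0.2225 0.1434] yaw 109.4 tilt [-0.006 -1.     0.007] open 0.0515 F [-0.6  0.6 -2.2]
 rel cm [ 9.08 -0.68  4.88] wy -0.4
rect [617.9 293.5] [99.1 99.5] 0.5 circ [618.  293.9] 69.0 hull 617.9 293.5 z 0.0076
rect [685.7 216.3] [39.2 60.1] 19.4 circ [690.5 217.9] 30.3 hull 687.0 219.1 z 0.1562
```

View pics/w10.png

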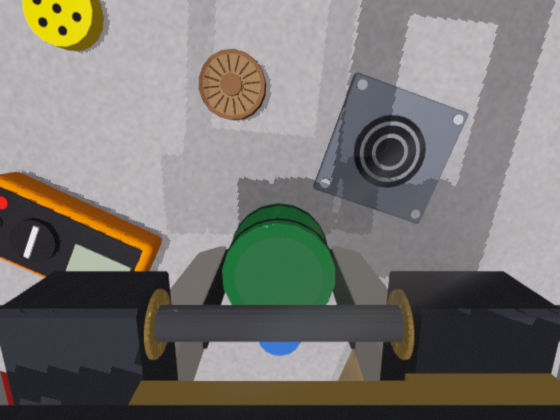

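```bash
python3 - <<'E'
from h import *
c=dict(np.load("w10.npz")); z=.1565
h=hsv(c); m=(h[...,0]>45)&(h[...,0]<80)&(h[...,1]>100); P=cloud(c)
m&=(abs(P[...,2]-z)<.004); v,u=np.nonzero(m)
pts=[]
for r in range(v.min(),300,2):
    q=u[v==r]
    if len(q)>8: pts+= [(q.min(),r),(q.max(),r)]
W=np.array([ray(c,*map(float,p),z)[:2] for p in pts])
def fit(W):
    A=np.c_[2*W,np.ones(len(W))]; x=np.linalg.lstsq(A,(W**2).sum(1),rcond=None)[0]; return x[:2],np.sqrt(x[2]+x[:2]@x[:2])
ctr,r=fit(W); print(ctr,r, len(W))
M=Ro.from_rotvec(readout.read_state()["orientation"]).as_matrix()
print("off tool",M.T@(np.r_[ctr,.1434]-readout.read_state()["tool_pos"]))
# keep inliers
k=abs(np.hypot(*(W-ctr).T)-r)<.001; print(fit(W[k]),k.sum())
rel([.618+.0021*.941,.2936+.0021*.339,.0349],109.8)
E
```

```text
[0.68962302 0.22186374] 0.025208508288441886 78
off tool [4.27127104e-04 6.84053529e-05 3.01356056e-03]
(array([0.68962302, 0.22186374]), np.float64(0.025208508288441886)) 78
t 32.7 tcp [0.6926 0.2225 0.1435] yaw 109.4 tilt [-0.006 -1.     0.007] open 0.0517 F [-0.1 -1.1 -2.1]
 rel cm [ 9.25 10.83  4.4 ] wy -0.4
```

```bash
python3 -m creep '[[[0.9,2,0,1,0,0,0],[0.9,3,0.5,1.4,0,0,0],[0.9,3,1,1.4,0,0,0],[0.9,1.2,1.5,0.6,0,0,0],[0.9,0,2,0.1,0,0,0],[0.9,0,2,0.1,0,0,0],[0.9,0,1.2,0,0,0,0],[0.9,0,0,0,0,0,0]]]' 25
python3 -c "
from h import *; rel([.6204,.2945,.0349],109.8)"
```

```text
t: 33.5
tool_pos: [0.6182, 0.2942, 0.059]
orientation: [-1.036, -1.448, 1.459]
force: [0.1, -0.4, -2.1]
opening: 0.051
t 33.5 tcp [0.6182 0.2942 0.059 ] yaw 109.2 tilt [-0.007 -1.     0.002] open 0.051 F [ 0.1 -0.4 -2.1]
 rel cm [-0.03  2.41 -0.23] wy -0.6
```

```bash
python3 -m creep '[[[0.9,0,0.7,-0.1,0,0,0],[0.9,0,0.6,0,0,0,0],[0.9,0,0.5,0,0,0,0],[0.9,0,0.2,0,0,0,0],[0.9,0,0,0,0,0,0],[0.9,0,0,0,0,0,0],[0.9,0,0,0,0,0,0],[0.9,0,0,0,0,0,0]]]' 25
python3 -c "
from h import *; rel([.6204,.2945,.0349],109.8)"
```

```text
t: 34.3
tool_pos: [0.6226, 0.2941, 0.041]
orientation: [-1.04, -1.451, 1.454]
force: [-0.0, -0.5, -2.6]
opening: 0.0514
t 34.3 tcp [0.6226 0.2941 0.041 ] yaw 109.1 tilt [-0.007 -1.    -0.003] open 0.0514 F [-0.  -0.5 -2.6]
 rel cm [0.11 0.61 0.19] wy -0.7
```

```bash
python3 -m creep '[[[0.9,0.1,0.2,0.2,0,0,0],[0.9,0,0.2,0.05,0,0,0],[0.9,0,0.2,0.03,0,0,0],[0.9,0,0.2,0,0,0,0],[0.9,0,0,0,0,0,0],[0.9,0,0,0,0,0,0],[0.9,0,0,0,0,0,0],[0.9,0,0,0,0,0,0]]]' 25
python3 -c "
from h import *; rel([.6204,.2945,.0349],109.8)"
```

```text
t: 35.1
tool_pos: [0.6198, 0.2946, 0.0348]
orientation: [-1.041, -1.453, 1.454]
force: [-1.7, -1.4, 0.8]
opening: 0.0511
t 35.1 tcp [0.6198 0.2946 0.0348] yaw 109.2 tilt [-0.007 -1.    -0.004] open 0.0511 F [-1.7 -1.4  0.8]
 rel cm [-0.03 -0.01 -0.05] wy -0.6
```

```bash
python3 -m creep '[[[0.5,0,0,0,0,0,0],[0,0,0,0,0,0,0],[0,0,0,0,0,0,0],[0,0,0,0,0,0,0],[0,0,-2,0,0,0,0],[0,0,-4,0,0,0,0],[0,0,-4,0,0,0,0],[0,0,-2,-1.5,0,0,0]]]' 25
python3 -m creep '[[[0,0,0,-1,0,0,0],[0,0,0,0,0,0,0],[0,0,0,0,0,0,0],[0,0,0,0,0,0,0],[0,0,0,0,0,0,0],[0,0,0,0,0,0,0],[0,0,0,0,0,0,0],[0,0,0,0,0,0,0]]]' 25
python3 -c "
from h import *
rel([.603,.016,.14],109.8)
c=cam('wrist','w11'); np.savez('w11.npz',**c); meas(c,(.618,.2935),.008,.075); meas(c,(.618,.2935),.048,.05,.003)"
```

```text
t: 35.9
tool_pos: [0.6295, 0.2987, 0.1525]
orientation: [-1.035, -1.444, 1.46]
force: [0.1, 0.6, 0.5]
opening: 0.0927
t: 36.7
tool_pos: [0.6399, 0.3024, 0.1553]
orientation: [-1.037, -1.447, 1.458]
force: [-0.4, 0.7, 0.5]
opening: 0.0933
t 36.7 tcp [0.6399 0.3024 0.1553] yaw 109.2 tilt [-0.007 -1.     0.002] open 0.0933 F [-0.4  0.7  0.5]
 rel cm [-25.83   1.75  12.89] wy -0.6
rect [617.3 294.2] [99.2 99.2] 0.5 circ [617.4 294.2] 69.0 hull 617.3 294.2 z 0.0075
rect [617.9 294.5] [50.2 50.6] 19.2 circ [617.8 294.5] 25.7 hull 617.9 294.5 z 0.0476
```

View pics/w11.png

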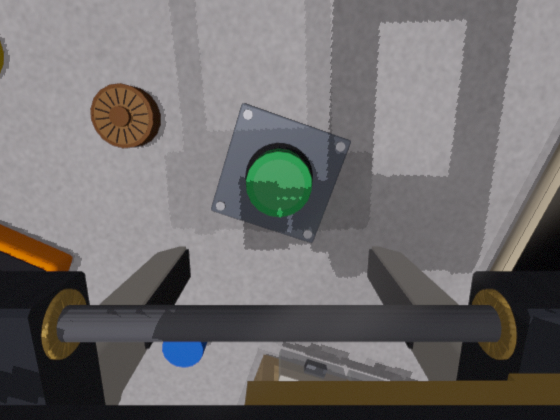

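```bash
python3 -m creep '[[[0,-4.3,0,2.15,0,0,0],[0,-4.3,0.3,2.15,0,0,0],[0,-4.3,0.5,2.15,0,0,0],[0,-4.3,0.5,2.15,0,0,0],[0,-4.3,0.3,2.15,0,0,0],[0,-4.3,0,2.15,0,0,0],[0,0,0,0,0,0,0],[0,0,0,0,0,0,0]]]' 12
python3 -c "
from h import *
rel([.603,.016,.0135],109.8)
c=cam('wrist'); np.savez('w12.npz',**c); meas(c,(.603,.016),.018,.05,.003); meas(c,(.603,.016),.018,.05,.008)"
```

```text
t: 37.55
tool_pos: [0.601, 0.0076, 0.1399]
orientation: [-1.036, -1.45, 1.459]
force: [-0.8, -0.2, -0.1]
opening: 0.093
t 37.55 tcp [0.601  0.0076 0.1399] yaw 109.3 tilt [-0.007 -1.     0.001] open 0.093 F [-0.8 -0.2 -0.1]
 rel cm [ 0.82 12.63 -0.47] wy -0.5
rect [602.7  17. ] [50.3 50.3] 19.3 circ [603.   16.8] 25.8 hull 602.9 16.9 z 0.0175
rect [602.3  16.9] [51.1 50.3] 19.3 circ [602.5  16.8] 26.2 hull 602.5 16.8 z 0.0175
```

```bash
python3 -m creep '[[[0,0.8,2,-0.4,0,0,0],[0,0,3,0.1,0,0,0],[0,0,3,0.1,0,0,0],[0,0,3,0.1,0,0,0],[0,0,1,0,0,0,0],[0,0,0.5,0,0,0,0],[0,0,0,0,0,0,0],[0,0,0,0,0,0,0]]]' 12
python3 -c "
from h import *; rel([.6028,.0168,.0135],109.8)"
```

```text
t: 38.4
tool_pos: [0.6053, 0.0249, 0.0159]
orientation: [-1.036, -1.465, 1.464]
force: [-0.2, -0.0, 0.6]
opening: 0.093
t 38.4 tcp [0.6053 0.0249 0.0159] yaw 110.0 tilt [-0.01  -1.    -0.008] open 0.093 F [-0.2 -0.   0.6]
 rel cm [-0.68  0.24  0.51] wy 0.2
```

```bash
python3 -m creep '[[[0,-0.65,0.3,0.5,0,0,0],[0,0,0,0,0,0,0],[0,0,0,0,0,0,0],[0,0,0,0,0,0,0],[0,0,0,0,0,0,0],[0,0,0,0,0,0,0],[0,0,0,0,0,0,0],[0,0,0,0,0,0,0]]]' 12
python3 -c "
from h import *; rel([.6028,.0168,.0135],109.8)"
```

```text
t: 39.2
tool_pos: [0.6063, 0.0158, 0.0178]
orientation: [-1.044, -1.47, 1.462]
force: [0.1, 0.6, -0.2]
opening: 0.0931
t 39.2 tcp [0.6063 0.0158 0.0178] yaw 110.0 tilt [-0.013 -1.    -0.015] open 0.0931 F [ 0.1  0.6 -0.2]
 rel cm [0.22 0.43 0.3 ] wy 0.2
```

```bash
python3 -m creep '[[[0,0.2,0.3,0.3,0.5,0,-0.5],[0,0,0.2,0,0,0,0],[0.5,0,0,0,0,0,0],[0.9,0,0,0,0,0,0],[0.9,0,0,0,0,0,0],[0.9,0,0,0,0,0,0],[0.9,0,0,0,0,0,0],[0.9,0,0,0,0,0,0]]]' 12
python3 -c "
from h import *; rel([.6028,.0168,.0135],109.8)"
```

```text
t: 40.0
tool_pos: [0.6022, 0.0168, 0.0118]
orientation: [-1.029, -1.464, 1.461]
force: [-0.3, -0.0, -1.3]
opening: 0.0516
t 40.0 tcp [0.6022 0.0168 0.0118] yaw 110.0 tilt [-0.003 -1.    -0.005] open 0.0516 F [-0.3 -0.  -1.3]
 rel cm [-0.03 -0.17 -0.06] wy 0.2
```

```bash
python3 -m creep '[[[0.9,0,-2,0,0,0,0],[0.9,0,-4,0,0,0,0],[0.9,0,-4,0,0,0,0],[0.9,0,-3,0,0,0,0],[0.9,2.2,0,-1,0,0,0],[0.9,3.9,0,-1.7,0,0,0],[0.9,3.9,0,-1.7,0,0,0],[0.9,3.9,0,-1.7,0,0,0]]]' 12
python3 -m creep '[[[0.9,3.9,0,-1.7,0,0,0],[0.9,3.9,0,-1.7,0,0,0],[0.9,3,0,-1.2,0,0,0],[0.9,0,0,0,0,0,0],[0.9,0,0,0,0,0,0],[0.9,0,0,0,0,0,0],[0.9,0,0,0,0,0,0],[0.9,0,0,0,0,0,0]]]' 12
python3 -c "
from h import *
rel([.6173,.2943,.0598],109.8)
c=cam('wrist'); s=readout.read_state()['tool_pos'];meas(c,s[:2],s[2]+.0062,.035,.002)"
```

```text
t: 40.8
tool_pos: [0.6116, 0.1671, 0.1469]
orientation: [-1.034, -1.457, 1.455]
force: [0.3, 0.9, -0.5]
opening: 0.052
t: 41.6
tool_pos: [0.6176, 0.2921, 0.146]
orientation: [-1.032, -1.459, 1.458]
force: [0.1, 0.3, -0.1]
opening: 0.0517
t 41.6 tcp [0.6176 0.2921 0.146 ] yaw 109.7 tilt [-0.003 -1.    -0.003] open 0.0517 F [ 0.1  0.3 -0.1]
 rel cm [ 0.25  8.62 -0.02] wy -0.1
rect [612.5 291. ] [40.3 52. ] 19.6 circ [617.8 292.9] 26.0 hull 614.4 291.5 z 0.1517
```

```bash
python3 -m creep '[[[0.9,0.2,1,0,0,0,0],[0.9,0,2,0.05,0,0,0],[0.9,0,2,0.1,0,0,0],[0.9,0,1.5,0.1,0,0,0],[0.9,0,0.5,0,0,0,0],[0.9,0,0,0,0,0,0],[0.9,0,0,0,0,0,0],[0.9,0,0,0,0,0,0]]]' 12
python3 -c "
from h import *; rel([.6173,.2943,.0598],109.8)"
```

```text
t: 42.45
tool_pos: [0.6161, 0.2905, 0.0731]
orientation: [-1.036, -1.458, 1.454]
force: [0.6, -0.2, -0.5]
opening: 0.052
t 42.45 tcp [0.6161 0.2905 0.0731] yaw 109.4 tilt [-0.003 -1.    -0.005] open 0.052 F [ 0.6 -0.2 -0.5]
 rel cm [ 0.32  1.33 -0.23] wy -0.4
```

```bash
python3 -m creep '[[[0.9,0.3,0.3,-0.15,0,0,0],[0.9,0,0.3,0,0,0,0],[0.9,0,0.3,0,0,0,0],[0.9,0,0.2,0,0,0,0],[0.9,0,0,0,0,0,0],[0.9,0,0,0,0,0,0],[0.9,0,0,0,0,0,0],[0.9,0,0,0,0,0,0]]]' 12
python3 -c "
from h import *; rel([.6173,.2943,.0598],109.8)"
```

```text
t: 43.25
tool_pos: [0.6183, 0.295, 0.0639]
orientation: [-1.038, -1.462, 1.451]
force: [-0.3, 0.1, -0.7]
opening: 0.0511
t 43.25 tcp [0.6183 0.295  0.0639] yaw 109.4 tilt [-0.003 -1.    -0.01 ] open 0.0511 F [-0.3  0.1 -0.7]
 rel cm [-0.03  0.41  0.12] wy -0.4
```

```bash
python3 -m creep '[[[0.9,-0.05,0.15,0.1,0,0,0],[0.9,0,0.15,0.03,0,0,0],[0.9,0,0.15,0.03,0,0,0],[0.9,0,0,0,0,0,0],[0.9,0,0,0,0,0,0],[0.9,0,0,0,0,0,0],[0.9,0,0,0,0,0,0],[0.9,0,0,0,0,0,0]]]' 12
python3 -c "
from h import *; rel([.6173,.2943,.0598],109.8)"
```

```text
t: 44.05
tool_pos: [0.6174, 0.294, 0.0598]
orientation: [-1.039, -1.463, 1.45]
force: [0.1, 0.9, 0.2]
opening: 0.0517
t 44.05 tcp [0.6174 0.294  0.0598] yaw 109.4 tilt [-0.003 -1.    -0.011] open 0.0517 F [0.1 0.9 0.2]
 rel cm [0.03 0.   0.  ] wy -0.4
```

```bash
python3 -m creep '[[[0.9,0,0.08,0,0,0,0],[0.5,0,0,0,0,0,0],[0,0,0,0,0,0,0],[0,0,0,0,0,0,0],[0,0,0,0,0,0,0],[0,0,-2,0,0,0,0],[0,0,-4,0,0,0,0],[0,0,-3,-1,0,0,0]]]' 12
python3 -m creep '[[[0,0,0,-1.5,0,0,0],[0,0,0,0,0,0,0],[0,0,0,0,0,0,0],[0,0,0,0,0,0,0],[0,0,0,0,0,0,0],[0,0,0,0,0,0,0],[0,0,0,0,0,0,0],[0,0,0,0,0,0,0]]]' 12
python3 -c "
from h import *
rel(None)
c=cam('wrist','w13'); meas(c,(.618,.2935),.008,.075); meas(c,(.618,.2945),.066,.05,.003)
t=cam('top','top1'); P=cloud(t)
for n,xy,z,tol in [('brown',(.607,.149),.02,.003),('dish',(.460,.0858),.014,.003),('meter',(.7735,.0548),.032,.006),('ring',(.4535,-.0818),.069,.004),('tan',(.4525,-.0822),.008,.004),('cap',(.613,.288),.066,.004),('grey',(.613,.2878),.008,.004)]: print(n,end=' '); meas(t,xy,z,.08 if n in('meter','tan','grey') else .05,tol)"
```

```text
t: 44.85
tool_pos: [0.6211, 0.2956, 0.1438]
orientation: [-1.031, -1.451, 1.459]
force: [0.1, 0.3, 0.3]
opening: 0.0914
t: 45.65
tool_pos: [0.6359, 0.3009, 0.1469]
orientation: [-1.033, -1.454, 1.457]
force: [-0.4, 0.3, -0.0]
opening: 0.0927
t 45.65 tcp [0.6359 0.3009 0.1469] yaw 109.4 tilt [-0.004 -1.    -0.001] open 0.0927 F [-0.4  0.3 -0. ]
rect [617.3 294.1] [99.2 99.1] 0.5 circ [617.  294.2] 69.1 hull 617.3 294.1 z 0.0075
rect [618.1 295. ] [51.  50.2] 17.8 circ [618.2 294.7] 25.8 hull 618.2 294.9 z 0.0655
brown rect [608.8 152.2] [48.3 49.9] 1.2 circ [609.2 151.8] 25.6 hull 609.1 151.9 z 0.0198
dish rect [461.5  88.5] [61.1 61.8] 1.0 circ [461.7  88.2] 32.4 hull 461.5 88.3 z 0.0139
meter rect [777.7  56.9] [138.6  69.2] 83.0 circ [778.8  57. ] 74.4 hull 777.9 57.0 z 0.0329
ring rect [456.  -80.3] [47.9 48.7] 0.8 circ [456.3 -80.1] 25.6 hull 456.1 -80.1 z 0.0684
tan rect [454.9 -80.5] [99.9 99.6] 20.2 circ [455.1 -80.9] 68.1 hull 455.0 -80.6 z 0.0077
cap rect [614.3 290.8] [48.1 51.3] 15.6 circ [616.  291.1] 25.9 hull 615.5 290.7 z 0.0654
grey rect [615.3 290.1] [ 97.9 100.2] 1.1 circ [615.1 289.3] 68.5 hull 608.8 283.4 z 0.0074
```

View pics/top1.png

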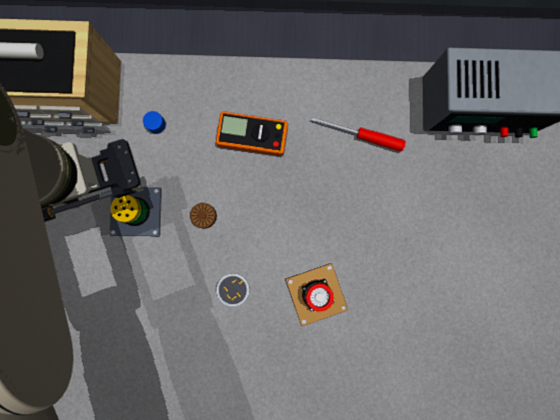

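View pics/w13.png

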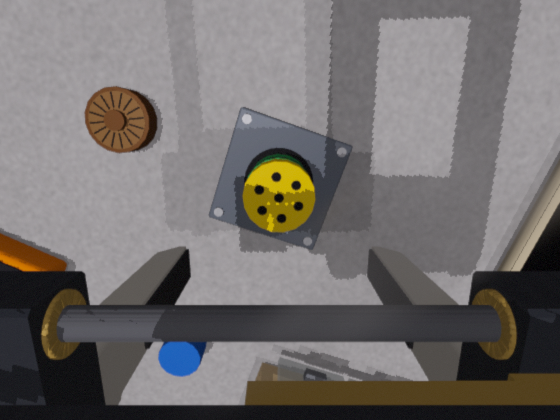

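```bash
python3 - <<'E'
from h import *
t=dict(np.load("top0.npz")); b=cv2.imread("pics/top1.png")[:,:,::-1]
for n,xy,z,tol in [('brown',(.607,.149),.02,.003),('dish',(.460,.0858),.014,.003),('meter',(.7735,.0548),.032,.006),('tan',(.4525,-.0822),.008,.004)]: print(n,end=' '); meas(t,xy,z,.08 if n in('meter','tan') else .05,tol)
g=[cv2.cvtColor(np.ascontiguousarray(x),cv2.COLOR_RGB2GRAY).astype(np.float32) for x in (t["frame"],b)]
for n,(u,v,r) in dict(brown=(203,215,18),dish=(233,290,22),meter=(251,133,42)).items():
    s=np.s_[v-r:v+r,u-r:u+r]; print(n,np.round(cv2.phaseCorrelate(g[0][s].copy(),g[1][s].copy()),3))
E
```

```text
brown rect [608.8 152.2] [48.3 50. ] 1.2 circ [609.4 151.8] 25.6 hull 609.4 151.6 z 0.0197
dish rect [461.5  88.4] [61.1 61.7] 1.0 circ [461.9  88.1] 32.5 hull 461.7 88.1 z 0.0139
meter rect [777.5  56.9] [138.6  69.5] 82.9 circ [778.8  57.3] 74.7 hull 777.7 57.0 z 0.0328
tan rect [455.  -80.5] [99.8 99.7] 19.8 circ [455.  -80.9] 68.0 hull 454.9 -80.5 z 0.0078Traceback (most recent call last):
  File "<stdin>", line 6, in <module>
    return _wrapfunc(a, 'round', decimals=decimals, out=out)
    return _wrapit(obj, method, *args, **kwds)
    conv = _array_converter(obj)
ValueError: setting an array element with a sequence. The requested array has an inhomogeneous shape after 1 dimensions. The detected shape was (2,) + inhomogeneous part.
```

The same measurement on the first and last pictures gives the same positions (within 0.2 mm) for the used filter, dish and meter. The gripper is clear of everything, so I'm handing the job in.

```bash
python3 -c "
from plant import robot; print(robot.close_job())"
```

```text
the job is handed in; nothing more can be done
None
```

Both air units are assembled in the order asked, and the job was handed in at about 46 s of the 136 s allowed.

| Last check | Result |
|---|---|
| Tan tray: fan, filter and red ring | each about 1 mm or less from the tray centre |
| Grey tray: canister, then yellow cap | about 0.6 mm and 1.1 mm from the tray centre |
| Top heights | within about 1 mm of what flat, upright pieces should give |
| Used filter, screw dish and meter | same position in the first and last top views, within about 0.2 mm |
| Gripper | open and clear of everything when handed in |
| Wrist force | no reading above about 3 N, though only read at the end of each move |

- **Cameras disagreed:** the top and wrist cameras differed by 3–5 mm in absolute position on my first measurements. I worked from the wrist view, where each piece and its tray appear in the same image. In the last top view, the ring sits about 1 mm from the tan tray centre. The arm partly hid the grey tray there, so the top view is no real check on that unit.
- **One check failed:** a final image-shift comparison of the bystander items stopped on a script error. I relied on the repeated position measurements instead.

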